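# Clear and square a test tile on the glazing board

## Task

Get the big terracotta test tile ready for glazing on the fenced board. Clear the board first: put the trimming tool into the wooden tool tray and the small clay chip into the cardboard box of chips; then, keeping the tile on the board, push it fully home into the fence corner so that it sits square, with two sides flush against the two fences. Leave everything else on the table where it is.

Things in the scene. Friction and masses are not known exactly. Their poses are not given: they have to be found in the camera images.
- jig: squaring board: flat light-wood board fixed to the table, 250 mm (its x) by 340 mm (its y) by 15 mm thick, with two wooden fences on it, each 25 mm wide and standing 20 mm above the board's face: one along the whole +x edge, one along the +y edge; the -x and -y edges are open. Origin: centre of the board's underside, so its working face is at z = 15 mm
- jig_corner (a point): the inner corner where the two fences meet, on the board's working face; at (100, 145, 15) mm in the board's frame, same axes as the board. The fences' inner faces run from it along -x and along -y
- tile: plain flat terracotta test tile, 90 mm (its x) by 110 mm (its y) by 12 mm thick, 180 to 330 g, lying flat and askew (up to 0.17 rad) on the board's open part. Origin: centre of its underside. Too wide for the gripper. Its +x side belongs against the +x fence, its +y side against the +y fence
- tile_corner (a point): the tile's corner that belongs in the fence corner: its +x +y corner at the underside, (45, 55, 0) mm in the tile's frame, same axes as the tile
- trimmer: pottery trimming tool: square wooden handle 14 x 14 mm, 100 mm long (from x = -70 to +30 mm), then a short brass ferrule and a flat steel wire loop 30 mm wide that ends at x = +77 mm; 147 mm long in all, about 45 g. It lies flat on the board along the +y fence, between tile and fence. Origin: on its underside, on its axis; grip the handle at x about 0; the handle's top is 14 mm above the origin
- chip: small plain pale fired-clay sample chip, 50 mm (x) by 28 mm (y) by 10 mm thick, about 35 g, lying flat on the board between the tile and the +x fence. Origin: centre of its underside
- tool_tray: open light-wood tray fixed on the table, outside 200 mm (x) by 130 mm (y) by 45 mm high, walls and floor 5 mm; two other wooden-handled tools lie fixed in it along its x, beside the two long walls (at y = +-48 mm, 13 mm thick), the middle is free. Origin: centre of its underside. It and the chip box may be in either of two places
- chip_box: open cardboard box fixed on the table, outside 200 mm (x) by 130 mm (y) by 55 mm high, walls and floor 4 mm; four sample chips lie fixed at its two short ends, 10 mm thick, the middle 110 mm (x) is free. Origin: centre of its underside
- mug: bystander: white mug, 80 mm across, 90 mm high; origin at the centre of its underside
- glaze_jar: bystander: closed grey glaze jar, 72 mm across, 130 mm high; origin at the centre of its underside
- jar_lid: bystander: loose white disc-shaped lid, 68 mm across, 12 mm high; origin at the centre of its underside
- palette: bystander: round terracotta slab with glaze dabs, 110 mm across, 14 mm thick; origin at the centre of its underside
- pinch_pot: bystander: small pale clay bowl, 76 mm across, 60 mm high; origin at the centre of its underside
- wedge_block: bystander: small wooden block 75 x 45 x 20 mm; origin at the centre of its underside

How it is judged:
By the outcome, as a careful person would: the job done as asked, in the order asked, and still so for the second after the job is handed in, with the robot touching nothing.
It also fails if it takes over 72 s, if anything falls off the work surface, if the arm or the gripper's body presses on something with over 40 N, if the wrist force passes 120 N, or if a joint passes its speed limit or range.

## Robot

A 6-joint arm with a two-finger parallel gripper is mounted at the origin on the work surface. World frame = base frame: x ahead of the robot, y to its left, z up, the work surface at z = 0. Lengths are in m, angles in rad, forces in N, time in s.
With the tool pointing down it reaches from about 0.2 to 0.875 m from the base axis. Payload 3.4 kg.
Tool frame: the origin (TCP) lies at the very end of the fingers, on their centre line; the grasp point (between the pads) lies 19 mm behind it; z points along the fingers, y is the line along which they close (so a half turn about z gives the same grasp; the last joint's range is limited). The gripper opens to 94 mm and grips with 3 to 60 N. Pads are 16 mm wide; open, the fingers measure 119 mm over their backs; the gripper's body (75 mm by 177 mm) begins 78 mm behind the grasp point.
Start: joints at [-1.297, 0.276, 1.505, -0, 1.361, -0.121], TCP at [0.221, -0.531, 0.205] pointing down, gripper open.
Joint ranges: [-2.89, 2.89], [-0.75, 2.08], [0.22, 2.7], [-1.18, 4.32], [0.11, 2.71], [-2.7, 2.7]. Speed limits (rad/s): [2.57, 2.57, 3.14, 3.14, 3.14, 3.14].

## Interface

Orientations are given as a rotation vector (axis times angle).
In Python, from plant import * gives the robot as it stands.
- The arm moves only by the tool send_rows, never from a script. Its argument "rows" is text: rows parted by semicolons, each of 4 numbers parted by spaces: the shift along the world's x, y, z in mm, then the turn about the world's z in degrees. A call has exactly 8 rows; each row is the pose to reach, as a shift and turn from the pose commanded when the call began; what a row does not reach only later rows make up. A row lasts 1/12 s, in which the tool goes at most 41.7 mm and 7.16 degrees, less where a joint would pass 70% of its speed; a pose out of reach is approached as far as the arm can. A call with a gripper value outside its range is refused whole. "grip" is the finger opening in mm, from 0 to 94, set as the call begins (left out, the last holds). The fingers move at their own pace and stop on an object; "grip_force" is the grip in N (left out, the last holds). Time passes only in rows, so rows that repeat a pose let the fingers close, or fill a call up. It gives the time, the measured TCP pose, the force, the opening and the grip force at its end, in the units of the state.
- read_state(): the state, without advancing time (a new reading comes with each control period).
- capture(name): name is "scene" or "top" or "wrist"; returns a dict with "frame" (400x640x3 uint8, red, green, blue), "mtx" (3x3 intrinsics, pixels), "R" (3x3) and "t" (3): a world point X has camera coordinates R X + t. Camera axes: x right, y down, z forward; pixel columns grow to the right and rows downward; lengths in m; the calibration is good to about 2 mm. A picture is of the moment at which its call begins. There is no depth.
- close_job(): hands the job in; it is judged then, once.
The state is a dict: "time": time; "qpos": joint angles; "dq": joint speeds; "tau": joint torques, N m; "tcp_pos": TCP position; "orientation": TCP orientation; "ft_force": force on the tool from outside, world axes, zero at the start; "moment": the same for the moment, N m; "grip_width": opening from 0.0 (shut) to 1.0 (fully open); "grip_force": force on a finger pad.
Only numpy, scipy, OpenCV 4.12 (cv2) and the standard library are available. Lean on these libraries where they do the work, as an engineer would, in place of code of your own. Each camera call takes 0.05 s, during which the arm holds its last target. There are 200 camera calls.

## Working session

There is one attempt and no reset: what is moved stays moved. The work goes in short steps, Python scripts to look and compute and a tool call to move; the robot and the scene stay as the last step left them, time stands still between calls to the robot, and variables do not carry over. Pictures are saved under pics/ and viewed, at most 10 in all, crops included, and the job is handed in when it is done.

Besides the shell and the picture viewer there is one more tool, called after "Request:" by a JSON object that holds its "name" and its "arguments", one argument or row to a line. send_rows: Moves the arm, as the interface text tells. Its arguments: {"type":"object","properties":{"rows":{"type":"string"},"grip":{"type":"number"},"grip_force":{"type":"number"}},"required":["rows"]}

```bash
mkdir -p pics; ls; cat > h.py <<'E'
from plant import *
import numpy as np, cv2
def ray(c,u,v,z):
    d=c["R"].T@np.linalg.inv(c["mtx"])@np.array([u,v,1.]); o=-c["R"].T@c["t"]
    return o+d*(z-o[2])/d[2]
def pix(c,X):
    p=c["mtx"]@(c["R"]@np.array(X,float)+c["t"]); return p[:2]/p[2]
def save(c,n,s=1,crop=None):
    f=c["frame"][:,:,::-1]
    if crop: f=f[crop[1]:crop[3],crop[0]:crop[2]]
    cv2.imwrite("pics/"+n,cv2.resize(f,None,fx=s,fy=s,interpolation=cv2.INTER_CUBIC))
E
python3 - <<'E'
from h import *
c=capture("top"); save(c,"top1.png",1.25); print(c["mtx"],c["R"],c["t"])
np.savez("top1.npz",**c)
s=capture("scene"); save(s,"scene1.png",1.25);np.savez("scene1.npz",**s)
print(read_state())
E
```

```text
pics
[[403.60053773   0.         317.36486554]
 [  0.         403.60053773 190.25517849]
 [  0.           0.           1.        ]] [[ 0.02065703 -0.999758   -0.00756432]
 [-0.98747662 -0.01921848 -0.15659049]
 [ 0.15640722  0.01070429 -0.98763465]] [0.03742629 0.50707858 1.25083627]
{'time': 0.1, 'qpos': array([-1.29703810e+00,  2.76505280e-01,  1.50596611e+00, -1.11375095e-05,
        1.36068755e+00, -1.20966375e-01]), 'dq': array([-6.54776818e-04, -1.13867780e-03, -1.71782624e-03, -6.39134698e-04,
       -2.30991534e-03, -7.73809455e-05]), 'tau': array([ 8.06299031e-04, -4.05456984e+01, -2.37778348e+01,  7.01585691e-02,
        2.99032673e-02, -4.34790388e-05]), 'tcp_pos': array([ 0.22099446, -0.53030661,  0.20472244]), 'orientation': array([-3.07907422e+00, -6.15712076e-01,  2.04731198e-04]), 'ft_force': array([ 0.19390882,  0.59013362, -0.19396672]), 'moment': array([-0.09923764, -0.02268218,  0.00821697]), 'grip_force': 0.0, 'grip_width': 1.0014121821603992}
```

View pics/top1.png

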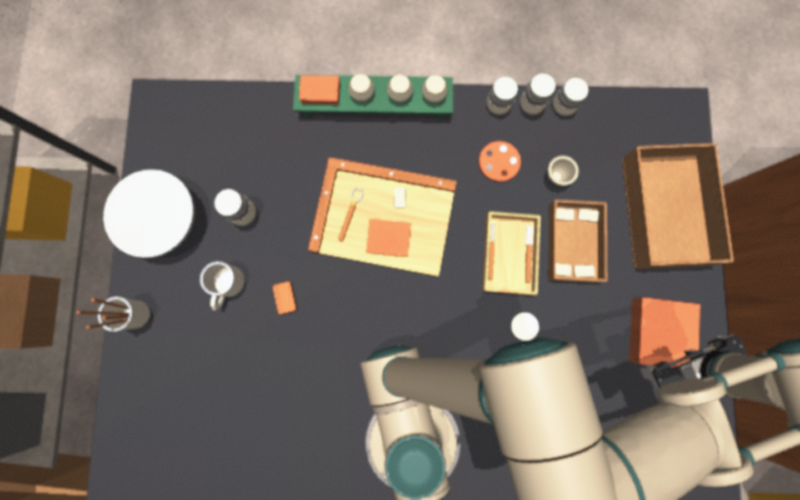

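View pics/scene1.png

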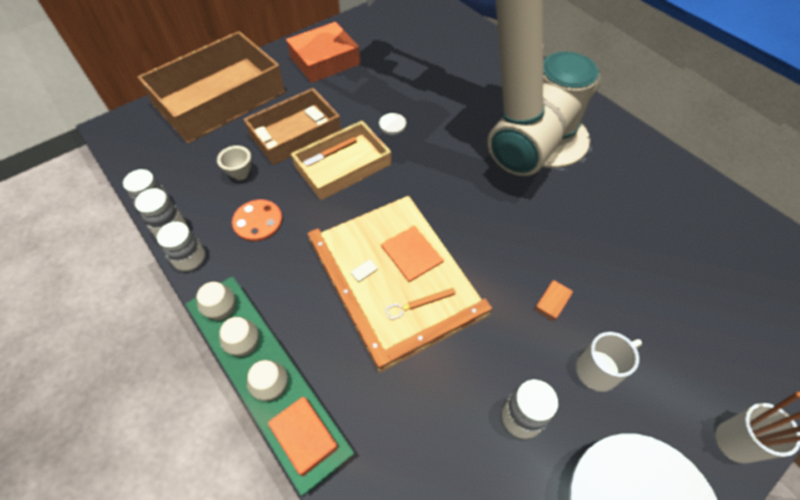

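The top view shows the fence corner near (330,160), the tile at (388,238), the trimmer at (350,215), the chip at (400,197), the tray at (512,252) and the chip box at (580,242), all in px at 1.25x. The scene view agrees.

```bash
python3 - <<'E'
from h import *
c=dict(np.load("top1.npz"))
h=cv2.cvtColor(c["frame"],cv2.COLOR_RGB2HSV)
def g(n,u,v,z): print(n,np.round(1000*ray(c,u/1.25,v/1.25,z)[:2]),h[int(v/1.25),int(u/1.25)])
for a in [("tile",388,238,.027),("trimhandle",348,222,.029),("loop",357,196,.02),("chip",400,197,.025),("corner_out",329,159,.035),("fx end",456,181,.035),("fy end",311,249,.035),("br",440,275,.015),("board",430,220,.015),
 ("tray a",489,212,.045),("tray b",540,214,.045),("tray c",537,294,.045),("tray d",486,292,.045),
 ("box a",555,200,.055),("box b",606,202,.055),("box c",606,282,.055),("box d",552,280,.055),("pot",563,168,.06),("pal",500,160,.014)]: g(*a)
E
```

```text
tile [507.  70.] [ 11 147 247]
trimhandle [547. 175.] [ 12 151 225]
loop [619. 155.] [ 26  78 248]
chip [617.  41.] [ 27  19 249]
corner_out [714. 231.] [ 11 137 197]
fx end [ 660. -104.] [ 10  94 138]
fy end [474. 267.] [ 11 147 205]
br [415. -66.] [ 8 11 89]
board [559. -38.] [ 23  95 248]
tray a [ 577. -188.] [ 22  75 147]
tray b [ 574. -318.] [19 22 93]
tray c [ 370. -306.] [ 22  70 152]
tray d [ 373. -179.] [20 82 99]
box a [ 609. -355.] [ 13 106 157]
box b [ 607. -484.] [ 10  65 117]
box c [ 403. -475.] [ 13  94 138]
box d [ 405. -341.] [12 64 68]
pot [ 693. -376.] [ 19  52 181]
pal [ 726. -224.] [ 11 147 247]
```

Request:
{"name": "send_rows", "arguments": {
  "rows": "10 30 20 -2; 25 65 40 -5; 40 100 60 -8; 55 135 75 -11; 70 170 90 -14; 85 205 100 -17; 100 240 110 -20; 115 270 115 -22"
}}

```text
time: 0.77
tcp_pos: [0.3365, -0.2586, 0.3217]
orientation: [3.141, 0.013, 0.002]
ft_force: [0.4, 0.6, 0.5]
grip_width: 1.002
grip_force: 0.0
```

Request:
{"name": "send_rows", "arguments": {
  "rows": "15 35 0 -2; 30 70 0 -4; 45 105 0 -6; 60 140 0 -8; 75 175 0 -10; 90 210 0 -12; 105 245 0 -14; 115 270 0 -15"
}}

```text
time: 1.43
tcp_pos: [0.4516, 0.0122, 0.3202]
orientation: [-3.116, 0.392, 0.0]
ft_force: [0.4, 0.3, -0.3]
grip_width: 0.998
grip_force: 0.0
```

```bash
python3 - <<'E'
from h import *
s=read_state(); print(s["time"],s["qpos"],s["tcp_pos"],s["orientation"])
c=capture("wrist"); np.savez("w1.npz",**c); save(c,"w1.png",1.25)
print(-c["R"].T@c["t"],c["R"])
E
```

```text
1.4333 [-1.28118722e-01  3.92554707e-02  1.51991631e+00  1.03444695e-03
  1.58269325e+00  1.69315965e+00] [0.45164035 0.01219831 0.32017917] [-3.11596172e+00  3.92280237e-01  4.23032497e-04]
[ 0.52056855 -0.0055295   0.49873983] [[-0.24881409 -0.96854999 -0.00157183]
 [-0.93856205  0.24070904  0.24730636]
 [-0.23915022  0.06300856 -0.96893606]]
```

View pics/w1.png

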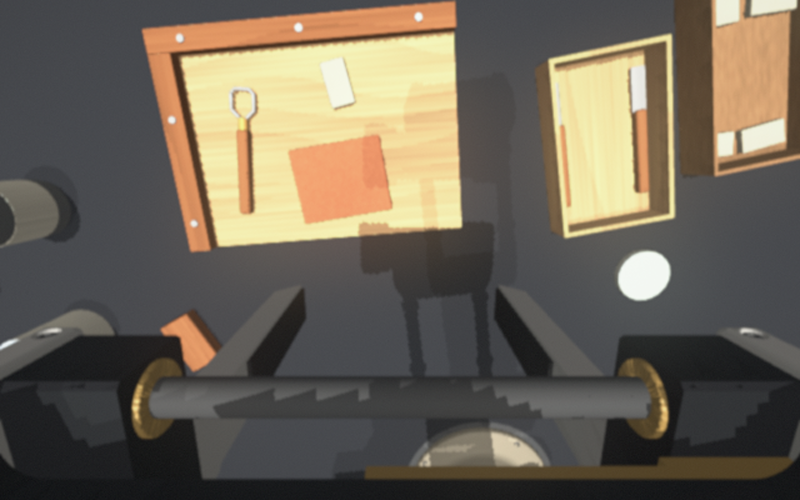

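The wrist view shows, in px at 1.25x, the handle from (243,125) to (247,213), the chip at (337,83), the tile's four corners (289,150), (380,135), (391,209) and (305,223), and the inner fence corner at about (180,55). The tray and the lit part of the box are also visible.

```bash
cat >> h.py <<'E'
def meas(c,verbose=True,plot=None):
    f=c["frame"]; h=cv2.cvtColor(f,cv2.COLOR_RGB2HSV)
    org=((h[...,0]<16)&(h[...,1]>110)&(h[...,2]>80)).astype(np.uint8)
    wht=((h[...,1]<60)&(h[...,2]>150)).astype(np.uint8)
    out=[]
    for nm,m,z in(("org",org,.027),("wht",wht,.025)):
        m=cv2.morphologyEx(m,cv2.MORPH_OPEN,np.ones((2,2),np.uint8))
        for k in cv2.findContours(m,cv2.RETR_EXTERNAL,cv2.CHAIN_APPROX_NONE)[0]:
            if cv2.contourArea(k)<60: continue
            P=np.array([ray(c,u,v,z)[:2]*1000 for u,v in k[:,0]],np.float32)
            (x,y),(w,hh),a=cv2.minAreaRect(P)
            if w<hh: w,hh,a=hh,w,a-90
            print(nm,"ctr",np.round([x,y],1),"size",np.round([w,hh],1),"longdir",round((a+90)%180-90,1),"px",k[:,0].mean(0).round())
E
python3 - <<'E'
from h import *
c=dict(np.load("w1.npz")); meas(c)
def g(n,u,v,z): print(n,np.round(1000*ray(c,u/1.25,v/1.25,z)[:2]))
for a in [("in corner face",181,56,.015),("fx inner end",455,34,.035),("corner_out",144,29,.035),("fx out end",455,2,.035),("fy in end face",217,246,.015),("fy end outer top",190,250,.035),("fy end inner top",210,248,.035),("in corner top",174,53,.035),("board br",462,229,.015),
 ("tray a",537,66,.045),("tray b",672,36,.045),("tray c",674,217,.045),("tray d",566,237,.045),
 ("box d",716,174,.055),("box a",677,0,.055),("trim top end",243,127,.029),("trim bot end",247,213,.029),("loop tip",241,87,.017)]: g(*a)
E
```

```text
org ctr [351.5 328.2] size [75. 49.] longdir 14.5 px [152. 273.]
org ctr [508.   69.3] size [110.9  89.8] longdir 85.9 px [274. 144.]
org ctr [544.9 179.4] size [97.8 16.4] longdir -17.6 px [197. 137.]
org ctr [ 456.1 -193.9] size [94.1  4.5] longdir -3.5 px [453. 133.]
org ctr [ 450.3 -284. ] size [95.  17.1] longdir -3.3 px [514. 122.]
org ctr [565.2  87.9] size [345.5 254.4] longdir 80.1 px [215.  61.]
org ctr [ 495.8 -416.2] size [191.9  98.2] longdir -1.6 px [599.  84.]
wht ctr [ 68.7 -64.4] size [93.  44.6] longdir 54.4 px [412. 362.]
wht ctr [ 294.3 -272.2] size [67.1 65.7] longdir 34.2 px [516. 221.]
wht ctr [ 435.3 -381.6] size [27.7 17.4] longdir -2.8 px [581. 116.]
wht ctr [ 433.9 -424.5] size [49.1 27.9] longdir -88.0 px [611. 109.]
wht ctr [621.5 155.8] size [34.2 30.3] longdir -19.7 px [194.  81.]
wht ctr [ 528.7 -197.2] size [45.9  5.1] longdir -3.5 px [447.  84.]
wht ctr [ 522.5 -288.1] size [49.2 18. ] longdir -3.0 px [511.  72.]
wht ctr [614.4  44.1] size [51.8 29.2] longdir 0.6 px [270.  66.]
wht ctr [ 568.6 -438.6] size [50.3 15.7] longdir 75.6 px [619.   5.]
wht ctr [ 577.8 -390.8] size [27.2 24.1] longdir -2.9 px [582.   9.]
in corner face [689. 211.]
fx inner end [628. -95.]
corner_out [717. 230.]
fx out end [ 658. -101.]
fy in end face [468. 252.]
fy end outer top [474. 275.]
fy end inner top [470. 251.]
in corner top [687. 208.]
board br [412. -59.]
tray a [ 573. -172.]
tray b [ 567. -315.]
tray c [ 370. -302.]
tray d [ 378. -175.]
box d [ 411. -345.]
box a [ 598. -316.]
trim top end [596. 164.]
trim bot end [500. 194.]
loop tip [640. 155.]
```

Request:
{"name": "send_rows", "arguments": {
  "rows": "10 15 -20 0; 25 38 -55 -1; 42 62 -90 -1; 60 86 -125 -2; 78 112 -160 -2; 95 138 -195 -3; 108 158 -222 -3; 113.5 165 -240 -3",
  "grip": 40,
  "grip_force": 15
}}

```text
time: 2.15
tcp_pos: [0.5653, 0.1758, 0.0785]
orientation: [-3.105, 0.473, 0.0]
ft_force: [0.4, -0.0, 0.6]
grip_width: 0.47
grip_force: 0.0
```

```bash
python3 - <<'E'
from h import *
c=capture("wrist"); np.savez("w2.npz",**c); save(c,"w2.png",1.25); meas(c)
s=read_state(); print(s["time"],s["tcp_pos"],s["orientation"])
E
```

```text
org ctr [470.6 257.6] size [17.7 10.5] longdir -19.7 px [263. 344.]
org ctr [546.7 186. ] size [102.4  29.3] longdir -21.1 px [316. 238.]
org ctr [514.8  84.1] size [140.3  94.8] longdir 81.1 px [446. 227.]
org ctr [602.3  96.5] size [314.7 185.7] longdir 80.3 px [337.  77.]
wht ctr [621.3 241. ] size [8.3 7.9] longdir 25.1 px [216. 174.]
wht ctr [621.9 157.7] size [32.6 28.8] longdir -17.4 px [321. 136.]
wht ctr [614.9  44.9] size [49.5 28.1] longdir 0.6 px [474. 100.]
wht ctr [701.5 197.7] size [8.7 8.2] longdir 28.1 px [230.  45.]
wht ctr [678.1  63.7] size [8.6 8.1] longdir -12.7 px [429.  16.]
2.2 [0.56353766 0.17735032 0.07225415] [ 3.10523321 -0.47233885 -0.01325519]
```

View pics/w2.png

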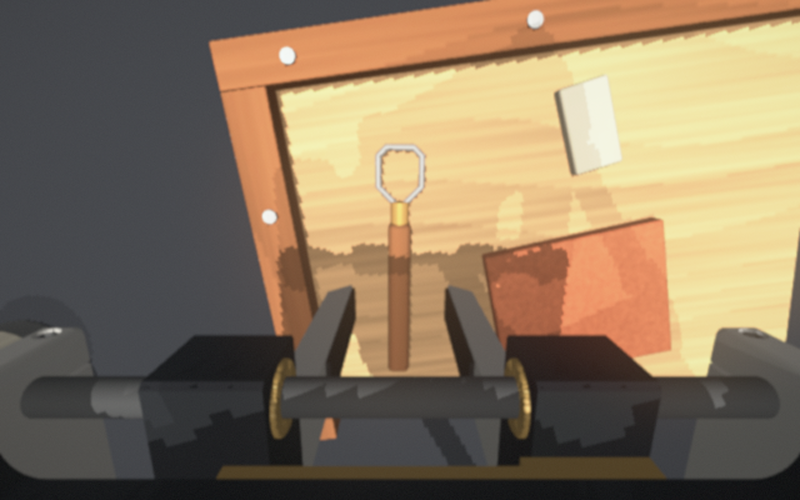

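The handle is centred and parallel between the fingers (px x≈398, with the finger midline at 400). Descending.

Request:
{"name": "send_rows", "arguments": {
  "rows": "0 0 -20 0; 0 -1 -40 0; 0 -1 -50 0; 0 -1 -55 0; 0 -1 -55 0; 0 -1 -55 0; 0 -1 -55 0; 0 -1 -55 0"
}}

```text
time: 2.87
tcp_pos: [0.5656, 0.1732, 0.0268]
orientation: [-3.105, 0.475, -0.004]
ft_force: [-0.3, 0.7, -0.4]
grip_width: 0.422
grip_force: 0.0
```

Request:
{"name": "send_rows", "arguments": {
  "rows": "0 0 -4 0; 0 0 -7 0; 0 0 -7 0; 0 0 -7 0; 0 0 -7 0; 0 0 -7 0; 0 0 -7 0; 0 0 -7 0"
}}

```text
time: 3.53
tcp_pos: [0.5647, 0.1732, 0.0185]
orientation: [3.105, -0.475, 0.0]
ft_force: [0.3, -0.0, 0.5]
grip_width: 0.423
grip_force: 0.0
```

Request:
{"name": "send_rows", "arguments": {
  "rows": "0 0 0 0; 0 0 0 0; 0 0 0 0; 0 0 0 0; 0 0 0 0; 0 0 0 0; 0 0 0 0; 0 0 0 0",
  "grip": 5,
  "grip_force": 20
}}

```text
time: 4.2
tcp_pos: [0.5647, 0.1732, 0.0185]
orientation: [-3.105, 0.475, -0.0]
ft_force: [0.0, 0.2, 0.6]
grip_width: 0.147
grip_force: 19.9
```

Request:
{"name": "send_rows", "arguments": {
  "rows": "0 0 20 0; 0 0 50 0; 0 0 85 0; -5 -25 100 1; -12 -60 100 2; -20 -95 100 3; -28 -130 100 5; -35 -165 100 6"
}}

```text
time: 4.87
tcp_pos: [0.5287, 0.0069, 0.1186]
orientation: [3.126, -0.308, -0.0]
ft_force: [0.3, -0.6, -0.8]
grip_width: 0.148
grip_force: 19.9
```

Request:
{"name": "send_rows", "arguments": {
  "rows": "-8 -35 0 1; -16 -70 0 2; -24 -105 0 4; -32 -140 0 5; -40 -175 0 6; -48 -210 0 7; -55 -240 0 8; -58 -254 0 8"
}}

```text
time: 5.53
tcp_pos: [0.4706, -0.2496, 0.1185]
orientation: [3.138, -0.096, -0.0]
ft_force: [0.0, 0.3, -0.6]
grip_width: 0.147
grip_force: 19.9
```

```bash
python3 - <<'E'
from h import *
s=read_state(); print(s["time"],s["tcp_pos"],s["orientation"],s["grip_width"])
c=capture("wrist"); np.savez("w3.npz",**c); save(c,"w3.png",1.25); meas(c)
E
```

```text
5.5333 [ 0.47063622 -0.24956944  0.11846386] [ 3.13810730e+00 -9.57669028e-02 -3.60029691e-04] 0.1466996597776713
org ctr [ 326.4 -240.3] size [19.4 13.1] longdir 86.4 px [320. 341.]
org ctr [ 424.7 -248.4] size [104.4  25.6] longdir -4.1 px [321. 249.]
org ctr [ 453.  -286.9] size [95.4 22.4] longdir -0.2 px [362. 218.]
org ctr [ 458.7 -198.8] size [95.1 16.7] longdir -4.0 px [265. 218.]
org ctr [503.   15.6] size [95.6 35.7] longdir -17.9 px [ 15. 186.]
org ctr [ 502.7 -430. ] size [221.5 146.5] longdir -2.1 px [530. 146.]
org ctr [634.9 -86.5] size [40.3  8.9] longdir -87.4 px [102.  14.]
org ctr [642.6 -66.2] size [58.1  6.9] longdir 86.5 px [72.  3.]
wht ctr [ 304.6 -256.1] size [43.3 17.2] longdir 4.1 px [337. 358.]
wht ctr [ 439.9 -377.7] size [33.  27.4] longdir 83.8 px [459. 227.]
wht ctr [ 437.5 -427.4] size [48.1 27.3] longdir -87.5 px [513. 227.]
wht ctr [ 523.3 -254.4] size [52.2 45.6] longdir -3.5 px [322. 141.]
wht ctr [ 524.  -293.8] size [47.7 16.2] longdir -3.6 px [367. 141.]
wht ctr [ 530.5 -202.6] size [47.6  7.5] longdir -3.0 px [261. 140.]
wht ctr [ 579.4 -386.4] size [39.3 26.6] longdir 86.5 px [478.  65.]
wht ctr [ 578.3 -442.4] size [48.5 27. ] longdir 83.8 px [547.  62.]
```

View pics/w3.png

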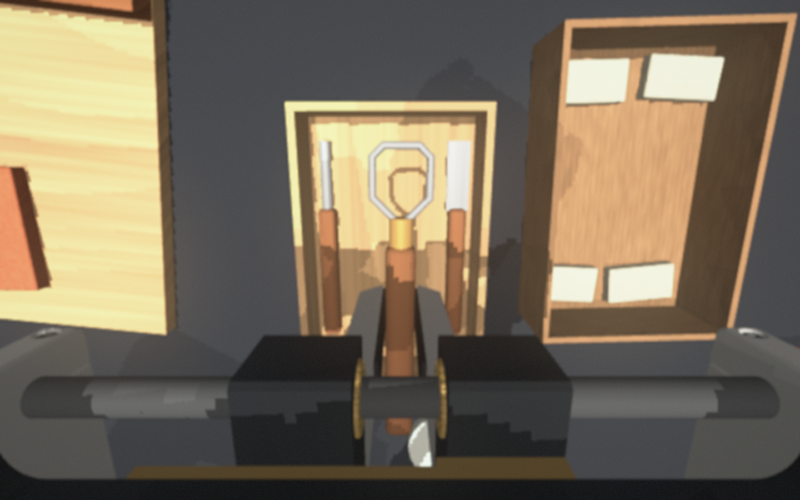

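The trimmer is aligned with the tray and sits about 4 mm to its right of centre, with both fixed tools clear on either side. Lowering.

Request:
{"name": "send_rows", "arguments": {
  "rows": "0 2 -20 0; 0 4 -50 0; 0 4 -80 0; 0 4 -95 0; 0 4 -105 0; 0 4 -109 0; 0 4 -109 0; 0 4 -109 0"
}}

```text
time: 6.25
tcp_pos: [0.4725, -0.242, 0.0102]
orientation: [3.139, -0.092, 0.002]
ft_force: [-0.1, -0.4, -0.5]
grip_width: 0.147
grip_force: 20.0
```

Request:
{"name": "send_rows", "arguments": {
  "rows": "0 0 0 0; 0 0 0 0; 0 0 0 0; 0 0 0 0; 0 0 20 0; 0 0 55 0; 0 0 90 0; 0 0 105 0",
  "grip": 32
}}

```text
time: 6.92
tcp_pos: [0.4737, -0.2432, 0.1188]
orientation: [3.136, -0.093, 0.009]
ft_force: [0.3, -0.0, -0.2]
grip_width: 0.343
grip_force: 0.0
```

Request:
{"name": "send_rows", "arguments": {
  "rows": "12 25 0 0; 32 64 0 1; 52 104 0 1; 72 144 0 2; 92 184 0 2; 112 224 0 3; 131 262 -10 4; 143 287 -25 4",
  "grip": 46
}}

```text
time: 7.58
tcp_pos: [0.6151, 0.0429, 0.0936]
orientation: [3.141, 0.019, 0.009]
ft_force: [0.1, -0.1, -0.2]
grip_width: 0.492
grip_force: 0.0
```

Request:
{"name": "send_rows", "arguments": {
  "rows": "0 0 -20 0; 0 0 -45 0; 0 0 -60 0; 0 0 -68 0; 0 0 -71 0; 0 0 -71 0; 0 0 -71 0; 0 0 -71 0"
}}

```text
time: 8.25
tcp_pos: [0.6135, 0.0404, 0.0219]
orientation: [3.141, 0.016, 0.004]
ft_force: [0.3, -0.8, 1.3]
grip_width: 0.486
grip_force: 0.0
```

Request:
{"name": "send_rows", "arguments": {
  "rows": "0 0 0 0; 0 0 0 0; 0 0 0 0; 0 0 0 0; 0 0 0 0; 0 0 0 0; 0 0 0 0; 0 0 0 0",
  "grip": 15
}}

```text
time: 8.92
tcp_pos: [0.6128, 0.0407, 0.0211]
orientation: [3.141, 0.017, 0.001]
ft_force: [-0.2, -0.1, 5.7]
grip_width: 0.289
grip_force: 20.0
```

```bash
python3 - <<'E'
from h import *
s=read_state(); print(s["time"],s["tcp_pos"],s["ft_force"],s["moment"],s["grip_width"])
c=capture("wrist"); np.savez("w4.npz",**c); save(c,"w4.png",2,(160,60,560,320))
E
```

```text
8.9167 [0.61281577 0.04068925 0.02110431] [-0.22039627 -0.13002554  5.68326612] [ 0.03390059  0.13826138 -0.00242493] 0.2889660124138574
```

View pics/w4.png

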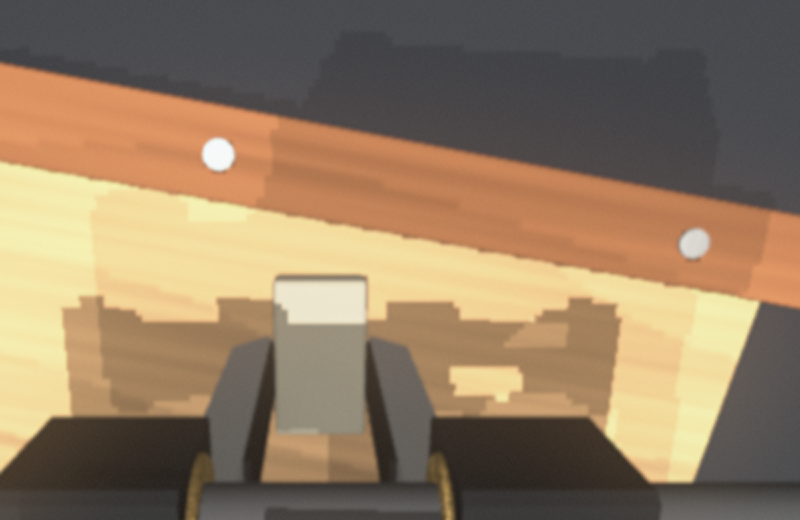

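The chip is held squarely between both pads. Carrying it to the box.

Request:
{"name": "send_rows", "arguments": {
  "rows": "0 0 20 0; 0 0 50 0; 0 0 80 0; -4 -18 90 0; -12 -50 90 0; -20 -85 90 -1; -28 -120 90 -1; -36 -155 90 -1"
}}

```text
time: 9.63
tcp_pos: [0.5757, -0.1154, 0.1101]
orientation: [-3.142, 0.009, 0.001]
ft_force: [0.7, 0.3, -0.1]
grip_width: 0.292
grip_force: 20.0
```

Request:
{"name": "send_rows", "arguments": {
  "rows": "-8 -36 0 0; -17 -72 0 -1; -26 -110 0 -1; -35 -147 0 -1; -44 -185 0 -2; -53 -222 0 -2; -61 -259 0 -2; -71 -298 0 -2"
}}

```text
time: 10.3
tcp_pos: [0.5047, -0.4135, 0.1098]
orientation: [-3.14, 0.065, 0.001]
ft_force: [-0.4, 0.6, 0.3]
grip_width: 0.294
grip_force: 20.0
```

```bash
python3 - <<'E'
from h import *
s=read_state(); print(s["time"],s["tcp_pos"],s["ft_force"],s["grip_width"])
c=capture("wrist"); np.savez("w5.npz",**c); save(c,"w5.png",1.25); meas(c)
E
```

```text
10.3 [ 0.50470909 -0.41349106  0.10980991] [-0.41003209  0.55327899  0.26734798] 0.2936065371345927
org ctr [ 336.  -606.4] size [69.3 56.2] longdir 87.7 px [521. 359.]
org ctr [ 429.1 -398.2] size [25.5 10.8] longdir -89.7 px [308. 288.]
org ctr [ 476.3 -294.7] size [52.2  4.9] longdir -2.1 px [190. 243.]
org ctr [ 461.9 -251.1] size [89.  18.6] longdir -4.3 px [145. 257.]
org ctr [ 464.6 -207.5] size [90.3 21.9] longdir -2.4 px [ 98. 257.]
org ctr [ 524.8 -414.6] size [151.  113.9] longdir -2.4 px [316. 183.]
org ctr [ 528.2 -413.9] size [162.7 144.7] longdir -2.0 px [328. 135.]
org ctr [ 537.3 -627. ] size [264.3 110.6] longdir 11.9 px [558. 137.]
org ctr [ 557.7 -551.9] size [205.3   3.6] longdir 3.5 px [484. 126.]
org ctr [ 668.  -234.4] size [64.  10.7] longdir 87.5 px [73.  6.]
wht ctr [ 467.7 -411.9] size [84.1 49.2] longdir -2.4 px [319. 248.]
wht ctr [ 533.6 -254.4] size [32.6 29.6] longdir -2.4 px [135. 180.]
wht ctr [ 525.8 -296.6] size [48.2  7.8] longdir -3.5 px [185. 187.]
wht ctr [ 531.7 -209.1] size [47.1  7.6] longdir -3.5 px [ 84. 186.]
wht ctr [ 581.6 -389.1] size [47.  26.2] longdir 87.6 px [287. 117.]
wht ctr [ 580.1 -449.7] size [47.8 26.9] longdir 84.0 px [360. 116.]
wht ctr [ 664.  -366.4] size [48.5  8.8] longdir 87.5 px [249.   4.]
```

View pics/w5.png

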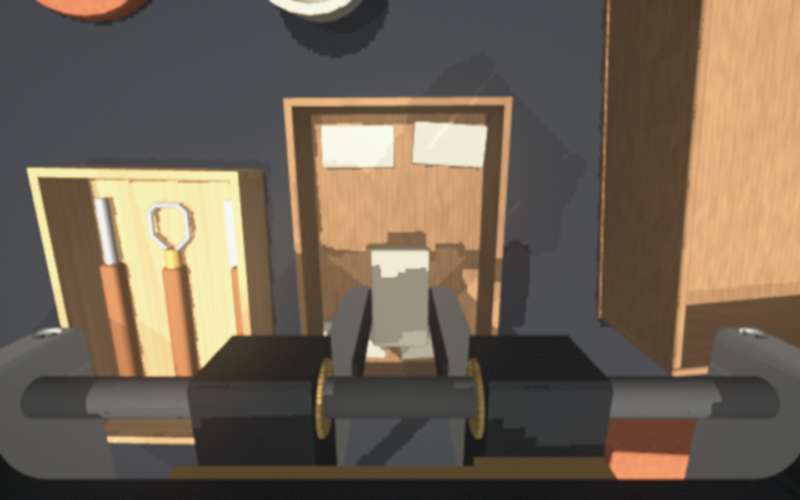

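The trimmer lies in the tray's free middle, and the chip hangs over the free middle of the box. Lowering.

Request:
{"name": "send_rows", "arguments": {
  "rows": "2 0 -20 0; 2 0 -50 0; 2 0 -75 0; 2 0 -90 0; 2 0 -96 0; 2 0 -98 0; 2 0 -98 0; 2 0 -98 0"
}}

```text
time: 11.02
tcp_pos: [0.5083, -0.4129, 0.0136]
orientation: [3.139, -0.065, 0.002]
ft_force: [0.2, 0.4, 0.4]
grip_width: 0.296
grip_force: 20.0
```

Request:
{"name": "send_rows", "arguments": {
  "rows": "0 0 0 0; 0 0 0 0; 0 0 0 0; 0 0 0 0; 0 0 20 0; 0 0 55 0; 0 0 90 0; 0 0 105 0",
  "grip": 50
}}

```text
time: 11.68
tcp_pos: [0.5093, -0.414, 0.1225]
orientation: [3.136, -0.065, 0.008]
ft_force: [0.2, -0.6, -0.0]
grip_width: 0.531
grip_force: 0.0
```

Request:
{"name": "send_rows", "arguments": {
  "rows": "-5 30 15 0; -11 68 33 -1; -18 106 51 -2; -25 144 69 -3; -32 180 87 -4; -39 216 105 -5; -46 252 120 -5; -50 285 130 -5",
  "grip": 94
}}

```text
time: 12.35
tcp_pos: [0.4568, -0.1254, 0.2497]
orientation: [3.134, -0.202, 0.004]
ft_force: [0.3, 0.4, -0.4]
grip_width: 0.992
grip_force: 0.0
```

Request:
{"name": "send_rows", "arguments": {
  "rows": "-6 38 0 0; -12 76 0 -1; -18 110 0 -2; -24 145 0 -2; -30 175 0 -2; -36 200 0 -3; -40 214 0 -3; -40 214 0 -3"
}}

```text
time: 13.02
tcp_pos: [0.4163, 0.0892, 0.2479]
orientation: [-3.128, 0.278, -0.0]
ft_force: [0.8, 0.3, 0.3]
grip_width: 0.996
grip_force: 0.0
```

```bash
python3 - <<'E'
from h import *
s=read_state(); print(s["time"],s["tcp_pos"],s["orientation"])
c=capture("wrist"); np.savez("w6.npz",**c); save(c,"w6.png",1.25); meas(c)
E
```

```text
13.0167 [0.41628669 0.0891852  0.24793245] [-3.12795851e+00  2.77948935e-01 -3.63247876e-04]
org ctr [352.3 325.5] size [74.1 53.1] longdir 15.8 px [163. 253.]
org ctr [ 452.6 -229.8] size [94.9 19.2] longdir -3.9 px [569. 104.]
org ctr [507.3  70.6] size [109.4  90.5] longdir 85.5 px [322. 104.]
org ctr [ 449.4 -278.7] size [96.3 21.8] longdir -2.9 px [610.  99.]
org ctr [560.9 246.5] size [188.3  33.3] longdir -9.9 px [171.  84.]
wht ctr [ 97.8 -38. ] size [83.3 31.4] longdir 79.9 px [435. 366.]
wht ctr [390.8 526.5] size [52.1 13.6] longdir 28.3 px [ 16. 251.]
wht ctr [ 294.8 -268.5] size [66.8 65.3] longdir 38.6 px [595. 220.]
wht ctr [ 529.9 -236.7] size [32.8 29.9] longdir -3.2 px [575.  36.]
wht ctr [ 521.5 -284.2] size [48.4 17.2] longdir -3.4 px [616.  37.]
```

View pics/w6.png

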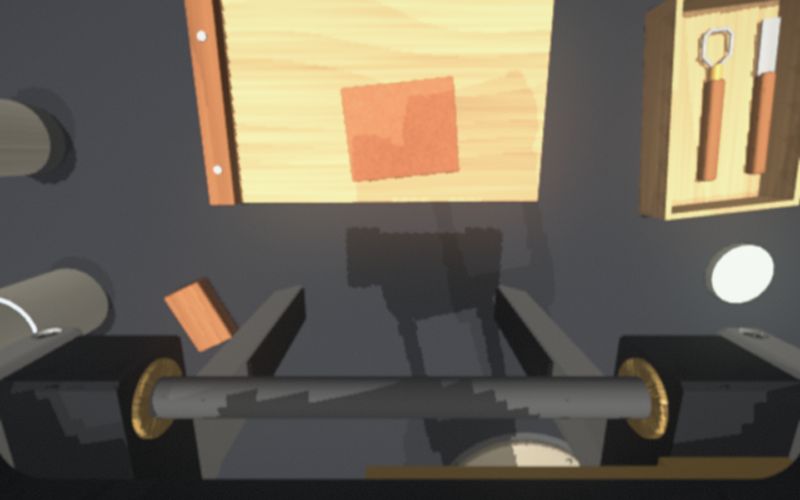

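Request:
{"name": "send_rows", "arguments": {
  "rows": "0 -1 -25 0; 0 -2 -60 0; 0 -3 -100 0; 0 -3 -140 0; 0 -3 -175 0; 0 -3 -205 0; 0 -3 -222 0; 0 -3 -228 0",
  "grip": 80
}}

```text
time: 13.73
tcp_pos: [0.4156, 0.0824, 0.017]
orientation: [3.127, -0.286, -0.008]
ft_force: [-0.4, 0.1, -0.3]
grip_width: 0.854
grip_force: 0.0
```

Request:
{"name": "send_rows", "arguments": {
  "rows": "10 -2 0 0; 20 -3.5 0 0; 28 -5 0 0; 34 -6 0 0; 42 -7 0 0; 49 -9 0 0; 57 -10 0 0; 65 -11.5 0 0"
}}

```text
time: 14.4
tcp_pos: [0.4825, 0.0721, 0.0197]
orientation: [3.128, -0.284, -0.002]
ft_force: [-2.4, 0.2, 1.6]
grip_width: 0.85
grip_force: 1.4
```

Request:
{"name": "send_rows", "arguments": {
  "rows": "8 -1.5 0 0; 16 -3 0 0; 24 -4 0 0; 32 -5.5 0 0; 40 -7 0 0; 48 -8.5 0 0; 56 -10 0 0; 62 -11 0 0"
}}

```text
time: 15.07
tcp_pos: [0.5463, 0.0609, 0.0195]
orientation: [3.129, -0.284, 0.003]
ft_force: [-2.2, 0.9, 0.6]
grip_width: 0.852
grip_force: 0.9
```

Request:
{"name": "send_rows", "arguments": {
  "rows": "2 -0.5 0 0; 4 -0.7 0 0; 6 -1 0 0; 8 -1.5 0 0; 10 -2 0 0; 12 -2 0 0; 12 -2 0 0; 12 -2 0 0"
}}

```text
time: 15.73
tcp_pos: [0.5574, 0.0591, 0.0197]
orientation: [3.129, -0.284, 0.003]
ft_force: [-0.1, -0.6, -0.5]
grip_width: 0.851
grip_force: 0.0
```

Request:
{"name": "send_rows", "arguments": {
  "rows": "0.5 0 0 0; 1 0 0 0; 1.5 0 0 0; 2 0 0 0; 2.5 -0.5 0 0; 3 -0.5 0 0; 3.5 -0.5 0 0; 3.5 -0.5 0 0"
}}

```text
time: 16.4
tcp_pos: [0.5603, 0.0587, 0.0195]
orientation: [3.129, -0.284, 0.001]
ft_force: [-1.1, -0.0, 0.3]
grip_width: 0.851
grip_force: 0.8
```

Request:
{"name": "send_rows", "arguments": {
  "rows": "0.5 0 0 0; 1 0 0 0; 1.5 0 0 0; 2 0 0 0; 2.5 -0.5 0 0; 3 -0.5 0 0; 3 -0.5 0 0; 3 -0.5 0 0"
}}

```text
time: 17.07
tcp_pos: [0.5616, 0.0586, 0.0194]
orientation: [-3.129, 0.284, 0.004]
ft_force: [-5.2, 1.0, 3.3]
grip_width: 0.852
grip_force: 2.5
```

Request:
{"name": "send_rows", "arguments": {
  "rows": "0.5 0 0 0; 1 0 0 0; 1.5 0 0 0; 2 0 0 0; 2.5 -0.5 0 0; 3 -0.5 0 0; 3 -0.5 0 0; 3 -0.5 0 0"
}}

```text
time: 17.73
tcp_pos: [0.5616, 0.0585, 0.0193]
orientation: [-3.128, 0.284, 0.013]
ft_force: [-8.4, 1.2, 8.6]
grip_width: 0.848
grip_force: 4.8
```

Request:
{"name": "send_rows", "arguments": {
  "rows": "-15 3 0 0; -20 4 15 0; -20 4 45 7; -10 -10 70 14; 0 -30 70 21; 10 -50 70 28; 18 -70 70 35; 25 -92 70 42"
}}

```text
time: 18.4
tcp_pos: [0.5936, -0.0355, 0.0903]
orientation: [3.018, 0.865, 0.007]
ft_force: [0.2, 1.2, -0.5]
grip_width: 0.85
grip_force: 0.0
```

Request:
{"name": "send_rows", "arguments": {
  "rows": "0 0 0 7; 0 0 0 14; 0 0 0 21; 0 0 0 28; 0 0 0 35; 0 0 0 42; 0 0 0 48; 0 0 0 48",
  "grip": 40
}}

```text
time: 19.07
tcp_pos: [0.5926, -0.0348, 0.0898]
orientation: [2.409, 2.012, 0.003]
ft_force: [0.7, 0.2, -0.5]
grip_width: 0.428
grip_force: 0.0
```

```bash
python3 - <<'E'
from h import *
s=read_state(); print(s["time"],s["tcp_pos"],s["orientation"],s["qpos"],s["grip_width"])
for n in("wrist","top"):
    c=capture(n); np.savez(n[0]+"7.npz",**c); meas(c)
E
```

```text
19.0667 [ 0.59260555 -0.03476825  0.08979355] [2.40949302 2.01151715 0.0031521 ] [-1.75593295e-01  3.85904437e-01  1.64203180e+00 -3.14512443e-04
  1.11020239e+00  4.10048512e-03] 0.42771129101423433
org ctr [ 755.9 -208.7] size [54.1 27.2] longdir 79.5 px [527. 359.]
org ctr [538.2   3.5] size [12.1  6.6] longdir 80.3 px [243. 181.]
org ctr [613.2  11.5] size [210.2 137.6] longdir 80.0 px [344. 146.]
wht ctr [ 753.2 -218.8] size [18.3 14.9] longdir -62.3 px [521. 368.]
wht ctr [680.9  68.9] size [8.2 8.1] longdir -10.3 px [413.  58.]
org ctr [-123.2  886.6] size [213.9  25.6] longdir 86.5 px [ 34. 392.]
org ctr [ 333.5 -846.3] size [107.5  23.7] longdir -86.2 px [601. 251.]
org ctr [ 277.6 -630.3] size [170.1 169. ] longdir 84.2 px [533. 268.]
org ctr [365.3 332.6] size [50.7 42.8] longdir -84.1 px [227. 233.]
org ctr [ 299.8 1021.7] size [179.2  82.6] longdir 1.2 px [ 11. 248.]
org ctr [ 446.3 -294.7] size [93.5 12.8] longdir -1.2 px [424. 212.]
org ctr [ 448.6 -242.1] size [93.6  9.6] longdir -0.8 px [408. 210.]
org ctr [ 507.4 -420.9] size [207.7 142.3] longdir -2.2 px [463. 194.
[... 1382 characters left out ...]
173.]
wht ctr [ 577.3 -390.4] size [43.  26.5] longdir -88.9 px [453. 172.]
wht ctr [592.3 492. ] size [71.1 69. ] longdir 4.0 px [183. 162.]
wht ctr [ 626.1 -141.3] size [109.1  25.5] longdir -11.0 px [375. 157.]
wht ctr [559.7 699.2] size [233.8 230.4] longdir -88.9 px [119. 171.]
wht ctr [654.9  18.5] size [109.1  13.6] longdir -11.4 px [327. 147.]
wht ctr [ 695.1 -390.8] size [76.1 75.6] longdir -1.5 px [451. 137.]
wht ctr [695.4 983.2] size [211.2  83.1] longdir 65.9 px [ 38. 126.]
wht ctr [765.2 -81.5] size [182.8  88.1] longdir 79.3 px [358. 115.]
wht ctr [ 786.  1107.1] size [39.8 33.7] longdir 8.0 px [  4. 104.]
wht ctr [920.5  55.7] size [2231.6  523.5] longdir -89.1 px [328.  48.]
```

Request:
{"name": "send_rows", "arguments": {
  "rows": "0 0 -20 0; 0 0 -45 0; 0 0 -62 0; 0 0 -70 0; 0 0 -70 0; 0 0 -70 0; 0 0 -70 0; 1 5 -70 0"
}}

```text
time: 19.83
tcp_pos: [0.5931, -0.03, 0.0208]
orientation: [2.413, 2.009, 0.002]
ft_force: [0.3, -0.3, 0.3]
grip_width: 0.421
grip_force: 0.0
```

Request:
{"name": "send_rows", "arguments": {
  "rows": "1.5 8 0 0; 3 16 0 0; 4 24 0 0; 5.5 32 0 0; 7 40 0 0; 8.5 48 0 0; 10 56 0 0; 11 62 0 0"
}}

```text
time: 20.5
tcp_pos: [0.6032, 0.0338, 0.0196]
orientation: [2.413, 2.012, 0.0]
ft_force: [-0.6, -3.2, 1.4]
grip_width: 0.429
grip_force: 1.4
```

Request:
{"name": "send_rows", "arguments": {
  "rows": "1 6 0 0; 2.5 14 0 0; 4 22 0 0; 5 30 0 0; 6.5 38 0 0; 8 46 0 0; 9.5 54 0 0; 10 58 0 0"
}}

```text
time: 21.17
tcp_pos: [0.6132, 0.0921, 0.0194]
orientation: [-2.413, -2.012, -0.001]
ft_force: [-0.1, -3.0, 1.7]
grip_width: 0.429
grip_force: 1.5
```

Request:
{"name": "send_rows", "arguments": {
  "rows": "0.3 1.5 0 0; 0.5 3 0 0; 0.8 4.5 0 0; 1 6 0 0; 1.3 7.5 0 0; 1.5 9 0 0; 1.5 9 0 0; 1.5 9 0 0"
}}

```text
time: 21.83
tcp_pos: [0.6145, 0.1, 0.0195]
orientation: [-2.413, -2.011, -0.001]
ft_force: [-1.0, -1.7, 1.0]
grip_width: 0.428
grip_force: 0.6
```

Request:
{"name": "send_rows", "arguments": {
  "rows": "0 0.7 0 0; 0.2 1.4 0 0; 0.3 2 0 0; 0.5 2.6 0 0; 0.6 3.2 0 0; 0.7 4 0 0; 0.7 4 0 0; 0.7 4 0 0"
}}

```text
time: 22.5
tcp_pos: [0.6152, 0.104, 0.0195]
orientation: [-2.413, -2.011, -0.0]
ft_force: [0.0, -0.0, -0.4]
grip_width: 0.428
grip_force: 0.5
```

Request:
{"name": "send_rows", "arguments": {
  "rows": "0 0.7 0 0; 0.2 1.4 0 0; 0.3 2 0 0; 0.5 2.6 0 0; 0.6 3.2 0 0; 0.7 4 0 0; 0.7 4 0 0; 0.7 4 0 0"
}}

```text
time: 23.17
tcp_pos: [0.6156, 0.1045, 0.0195]
orientation: [2.408, 2.011, -0.006]
ft_force: [-0.8, -9.6, 1.3]
grip_width: 0.425
grip_force: 4.8
```

Request:
{"name": "send_rows", "arguments": {
  "rows": "0.2 1 0 0; 0.3 2 0 0; 0.3 2 0 0; 0.3 2 0 0; 0.3 2 0 0; 0 0 0 0; 0 -4 0 0; -3 -15 0 0"
}}

```text
time: 23.83
tcp_pos: [0.6136, 0.0939, 0.0196]
orientation: [-2.413, -2.011, -0.004]
ft_force: [0.3, 0.2, -0.1]
grip_width: 0.428
grip_force: 0.0
```

Request:
{"name": "send_rows", "arguments": {
  "rows": "0 0 20 0; 0 0 50 0; -10 -20 85 -7; -25 -30 120 -14; -40 -40 150 -21; -55 -40 180 -28; -70 -40 200 -35; -85 -40 210 -42",
  "grip": 80
}}

```text
time: 24.5
tcp_pos: [0.5286, 0.0529, 0.233]
orientation: [2.976, 1.003, 0.01]
ft_force: [0.5, 0.2, 0.4]
grip_width: 0.852
grip_force: 0.0
```

Request:
{"name": "send_rows", "arguments": {
  "rows": "-15 5 0 -7; -30 15 0 -14; -45 25 0 -21; -60 40 0 -28; -70 50 0 -35; -80 60 0 -42; -85 70 0 -48; -85 75 0 -48"
}}

```text
time: 25.17
tcp_pos: [0.4413, 0.129, 0.2297]
orientation: [-3.127, 0.285, 0.001]
ft_force: [-0.2, 0.3, -0.9]
grip_width: 0.855
grip_force: 0.0
```

```bash
python3 - <<'E'
from h import *
s=read_state(); print(s["time"],s["tcp_pos"],s["orientation"],s["qpos"],s["ft_force"])
c=capture("wrist"); np.savez("w8.npz",**c); save(c,"w8.png",2,(80,0,480,260))
E
```

```text
25.1667 [0.44131863 0.12899038 0.22967518] [-3.12702754e+00  2.84934586e-01  8.37165544e-04] [1.31393234e-01 8.62372618e-02 1.68779187e+00 1.72357028e-03
 1.36772897e+00 1.88357984e+00] [-0.21210035  0.30516047 -0.90074916]
```

View pics/w8.png

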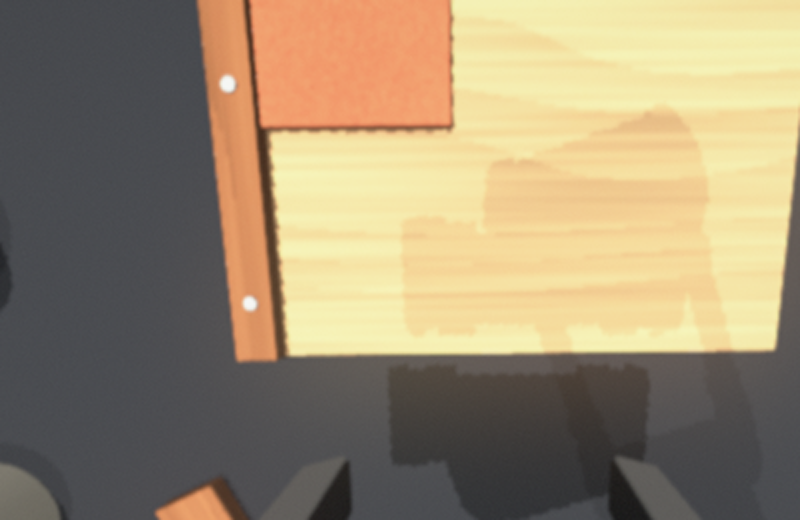

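The view shows the tile square against the +y fence, with no gap along px x≈255. I'll press it once more against the +x fence.

Request:
{"name": "send_rows", "arguments": {
  "rows": "12 5 -20 0; 30 12 -45 0; 50 20 -70 0; 70 28 -95 0; 88 36 -115 0; 102 42 -130 0; 114 47 -140 0; 114 47 -140 0",
  "grip": 50
}}

```text
time: 25.88
tcp_pos: [0.5583, 0.1749, 0.0865]
orientation: [3.129, -0.281, -0.004]
ft_force: [-0.3, -0.8, 0.3]
grip_width: 0.53
grip_force: 0.0
```

Request:
{"name": "send_rows", "arguments": {
  "rows": "0 0 -20 0; 0 0 -45 0; 0 0 -60 0; 0 0 -68 0; 0 0 -70 0; 0 0 -70 0; 0 0 -70 0; 0 0 -70 0"
}}

```text
time: 26.55
tcp_pos: [0.5579, 0.1749, 0.0209]
orientation: [-3.128, 0.284, -0.004]
ft_force: [0.2, 0.6, -0.3]
grip_width: 0.534
grip_force: 0.0
```

Request:
{"name": "send_rows", "arguments": {
  "rows": "4 -0.7 0 0; 8 -1.4 0 0; 12 -2 0 0; 16 -2.8 0 0; 19 -3.3 0 0; 20 -3.5 0 0; 21 -3.7 0 0; 22 -3.9 0 0"
}}

```text
time: 27.22
tcp_pos: [0.5788, 0.1708, 0.0194]
orientation: [3.129, -0.284, -0.001]
ft_force: [-0.0, -0.3, -0.7]
grip_width: 0.535
grip_force: 0.0
```

Request:
{"name": "send_rows", "arguments": {
  "rows": "0.5 0 0 0; 1 0 0 0; 1.5 -0.3 0 0; 2 -0.3 0 0; 3 -0.5 0 0; 4 -0.7 0 0; 5 -0.9 0 0; 5 -0.9 0 0"
}}

```text
time: 27.88
tcp_pos: [0.581, 0.1704, 0.0194]
orientation: [3.129, -0.284, -0.009]
ft_force: [-5.5, 0.8, 5.3]
grip_width: 0.532
grip_force: 3.2
```

Request:
{"name": "send_rows", "arguments": {
  "rows": "-4 0.7 0 0; -15 3 0 0; -30 5 0 0; -30 5 30 0; -30 5 70 0; -25 0 110 0; -15 -10 150 0; -5 -20 180 0"
}}

```text
time: 28.55
tcp_pos: [0.5796, 0.1501, 0.2032]
orientation: [-3.128, 0.282, -0.008]
ft_force: [0.5, -0.1, -0.2]
grip_width: 0.529
grip_force: 0.0
```

Request:
{"name": "send_rows", "arguments": {
  "rows": "0 0 0 0; 0 0 0 0; 0 0 0 0; 0 0 0 0; 0 0 0 0; 0 0 0 0; 0 0 0 0; 0 0 0 0"
}}

```text
time: 29.22
tcp_pos: [0.5785, 0.15, 0.1988]
orientation: [3.128, -0.284, -0.002]
ft_force: [0.3, -0.3, -0.0]
grip_width: 0.533
grip_force: 0.0
```

```bash
python3 - <<'E'
from h import *
c=capture("wrist"); np.savez("w9.npz",**c); save(c,"w9.png",2,(120,0,520,260))
s=read_state(); print(s["time"],s["tcp_pos"])
E
```

```text
29.2667 [0.57868188 0.15004827 0.19904375]
```

View pics/w9.png

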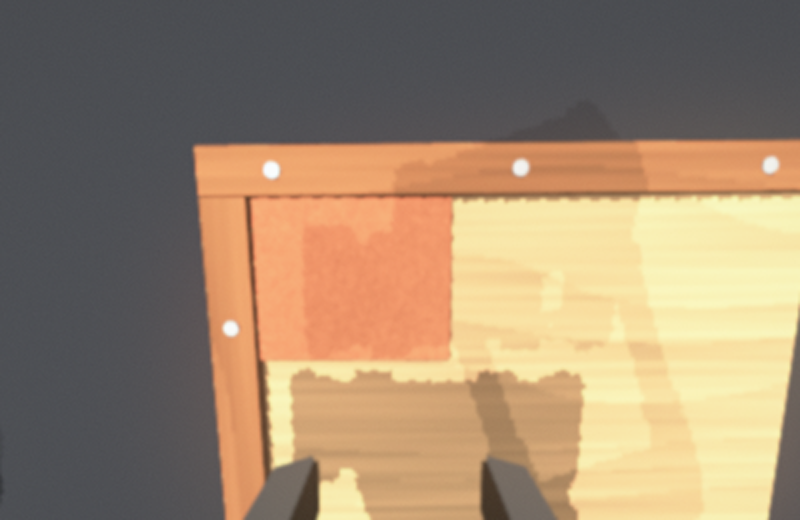

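The tile sits in the fence corner at about (250,197) px, square and with no gap on either fence. The earlier views show the trimmer in the tray and the chip in the box, so I'm handing in.

```bash
python3 -c "
from plant import *
print(close_job())"
```

```text
the job is handed in; nothing more can be done
None
```

The trimmer is in the tool tray, the chip is in the chip box, and the tile sits square and flush against both fences in the corner; I handed the job in at about 29 s of the 72 s limit, and the judge's verdict was not shown.

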